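# Meter one bolt out of the feed box

## Task

Two plywood feed boxes stand on the bench: one has bolts in its pockets, the other black knobs. On the box with the bolts, pull the slide gate under the pockets toward its handle end, just far enough that only the bolt in the rearmost pocket (farthest from the handle) drops through to the tray below; then push the gate fully shut and let go, with the bolt of the next (middle) pocket still in place.

Things in the scene. Friction and masses are not known exactly. Their poses are not given: they have to be found in the camera images.
- bolt_gate (a joint): Slide gate of the bolts' feed box (plywood, 156 x 72 x 150 mm high, 3 open pockets in a row, 48 mm apart): opening in m, 0 shut, 0.11 most; 2.5 N friction, stays where left. It uncovers the pockets' outlets from the rear: the rearmost is clear from 0.036, the middle one begins to open at 0.056. So 0.048 (0.037 to 0.058 is safe) drops the rearmost bolt alone.
- bolt_gate_grip (a point): Handle of that gate: upright round black post, 20 mm thick, 50 mm high, on the gate's steel tongue, 55 mm before the box. Point: on its axis, 30 mm above the tongue, 20 mm below its top, 135 mm above the table; moves with the gate. z up; -x: the way the gate opens; +x: to the box, along the pockets. The similar box with two pockets of knobs has the same handle: not that one.
- feed_bolt_1: The bolt to drop: bright hex bolt, 47 mm long, head 20 mm, lying across the rearmost pocket (181 mm from the grip point along its +x with the gate shut). Origin: under its middle, at first on the gate's top, 105 mm above the table; y along the bolt. Once dropped, within about a second, it rolls down a ramp toward the tray under the tongue.
- feed_bolt_2: An equal bolt, in the middle pocket (133 mm from the grip point along its +x with the gate shut), which must stay there. A third bolt lies in the front pocket.
Mind the look-alikes: they are no part of the job. Leave any pink or red look-alike of the feed_bolt_1 alone.

How it is judged:
By the outcome, as a careful person would: the job done as asked, in the order asked, and still so for the second after the job is handed in, with the robot touching nothing.
It also fails if it takes over 35 s, if anything falls off the work surface, if the arm or the gripper's body presses on something with over 40 N, if the wrist force passes 120 N, or if a joint passes its speed limit or range.

## Robot

A 6-joint arm with a two-finger parallel gripper is mounted at the origin on a cart in front of the work surface, level with it; the furniture and walls round the work are solid. World frame = base frame: x ahead of the robot, y to its left, z up, the work surface at z = 0. Lengths are in m, angles in rad, forces in N, time in s.
With the tool pointing down it reaches from about 0.25 to 0.725 m from the base axis. Payload 4 kg.
Tool frame: the origin (TCP) lies midway between the tips of the shut fingers; the grasp point (between the pads) lies 19 mm behind it; z points along the fingers, y is the line along which they close (so a half turn about z gives the same grasp; the last joint's range is limited). The gripper opens to 85 mm and grips with 20 to 120 N. Pads are 22 mm wide; open, the fingers measure 114 mm over their backs; the gripper's body (76 mm by 85 mm) begins 54 mm behind the grasp point. The pads swing forward as they close: fully open they stand 13 mm farther back than shut.
Start: joints at [1.122, 0.241, 0.005, 1.335, 0, 1.571], TCP at [0.217, 0.45, 0.231] pointing down, gripper open.
Joint ranges: [-2.72, 2.72], [-1.05, 1.87], [-1.09, 1.28], [-1.99, 2.15], [-1.42, 1.44], [-3.14, 3.14]. Speed limits (rad/s): [2.79, 2.79, 3.14, 3.14, 3.14, 3.14].

## Interface

Orientations are given as a unit quaternion [x, y, z, w].
In Python, from workcell import bot gives the robot as it stands. The module is installed in compiled form; this text tells all that it offers.
- The arm moves only by the tool drive_tool, never from a script. Its arguments are lists of equal length, an entry for each row: "slide": the shift along the tool's x, y, z scaled (see below), a list of three; "rotation": the turn, a rotation vector about the tool's x, y, z scaled (see below), a list of three. A call has exactly 8 rows; each row is the pose to reach, as a shift and turn from the pose commanded when the call began, along the tool's axes at that moment; what a row does not reach only later rows make up. The controller multiplies each number of a shift by 250 mm and each number of a turn by 0.5 rad. A row lasts 1/8 s, in which the tool goes at most 62.5 mm and 10.7 degrees, less where a joint would pass 70% of its speed; a pose out of reach is approached as far as the arm can. A call with a number of a shift or a turn outside -1 to 1 is refused whole. A call with a gripper value outside its range is refused whole. "gripper" is the opening, from 0 (shut) to 1 (fully open), set as the call begins (left out, the last holds). The fingers move at their own pace and stop on an object; the grip force is fixed at half the most. Time passes only in rows, so rows that repeat a pose let the fingers close, or fill a call up. It gives the time, the measured TCP pose, the force, the opening and the grip force at its end, in the units of the state.
- bot.get_obs(): the state, without advancing time (a new reading comes with each control period).
- bot.camera(name): name is "side" or "top" or "wrist"; returns a dict with "image" (480x640x3 uint8, red, green, blue), "z_map" (480x640 float32, m along the optical axis (not along the pixel's ray), 0 where there is no reading), "camera_matrix" (3x3 intrinsics, pixels), "xyz" and "orientation" of the camera in the world. Camera axes: x right, y up, looking along -z (the intrinsics and any distortion apply to the point x, -y, -z); pixel columns grow to the right and rows downward; lengths in m; the calibration is good to about 2 mm. A picture is of the moment at which its call begins.
- bot.job_done(): hands the job in; it is judged then, once.
The state is a dict: "clock": time; "joint_pos": joint angles; "joint_vel": joint speeds; "tau": joint torques, N m; "eef_pos": TCP position; "tool_rot": TCP orientation; "ft_force": force on the tool from outside, world axes, zero at the start; "ft_torque": the same for the moment, N m; "grip_width": finger opening in m; "grasp_force": force on a finger pad.
Only numpy, scipy, OpenCV 4.12 (cv2) and the standard library are available. Lean on these libraries where they do the work, as an engineer would, in place of code of your own. Each camera call takes 0.05 s, during which the arm holds its last target. There are 200 camera calls.

## Working session

There is one attempt and no reset: what is moved stays moved. The work goes in short steps, Python scripts to look and compute and a tool call to move; the robot and the scene stay as the last step left them, time stands still between calls to the robot, and variables do not carry over. Pictures are saved under pics/ and viewed, at most 10 in all, crops included, and the job is handed in when it is done.

Besides the shell and the picture viewer there is one more tool, called after ">>>" by a JSON object that holds its "method" and its "body". drive_tool: Moves the arm, as the interface text tells. Shifts and turns lie within -1 to 1; 1 stands for 250 mm of shift or 0.5 rad of turn. Its arguments: {"type":"object","properties":{"slide":{"type":"array","items":{"type":"array","items":{"type":"number"}}},"rotation":{"type":"array","items":{"type":"array","items":{"type":"number"}}},"gripper":{"type":"number"}},"required":["slide","rotation"]}

```bash
mkdir -p pics
cat > h.py <<'E'
import numpy as np, cv2
from scipy.spatial.transform import Rotation as R
from workcell import bot
def shot(n,f=None):
    c=bot.camera(n)
    if f: cv2.imwrite('pics/'+f,c['image'][:,:,::-1])
    return c
def ray(c,u,v):
    K=np.array(c['camera_matrix']); d=np.array([(u-K[0,2])/K[0,0],-(v-K[1,2])/K[1,1],-1.])
    return np.array(c['xyz']),R.from_quat(c['orientation']).as_matrix()@d
def on_plane(c,u,v,z):
    o,d=ray(c,u,v); return o+d*(z-o[2])/d[2]
def cloud(c):
    K=np.array(c['camera_matrix']); v,u=np.mgrid[:480,:640]; z=c['z_map']
    p=np.stack([(u-K[0,2])/K[0,0]*z,-(v-K[1,2])/K[1,1]*z,-z],-1)
    return p@R.from_quat(c['orientation']).as_matrix().T+np.array(c['xyz'])
def cross(a,b):
    (o,d),(p,e)=a,b; s=np.linalg.lstsq(np.stack([d,-e],1),p-o,rcond=None)[0]
    x,y=o+d*s[0],p+e*s[1]; return (x+y)/2,np.linalg.norm(x-y)
E
python3 - <<'E'
from h import *
a=shot('top','top.png')['image'];b=shot('side','side.png')
for n in('top','side'):
    c=shot(n);print(n,c['xyz'],c['orientation'],c['camera_matrix'])
o=bot.get_obs();print(o)
E
```

```text
top [ 0.54883283 -0.07800635  1.13190418] [ 0.02046169 -0.0293588  -0.70229133  0.71098964] [[603.71118379   0.         326.71184   ]
 [  0.         603.71118379 238.79988126]
 [  0.           0.           1.        ]]
side [1.14901556 0.51316688 0.61818132] [0.16403685 0.44267478 0.82936474 0.29880609] [[540.70103653   0.         319.33325897]
 [  0.         540.70103653 237.36636861]
 [  0.           0.           1.        ]]
{'clock': 0.2, 'joint_pos': array([ 1.12205783e+00,  2.41133134e-01,  4.19961785e-03,  1.33521579e+00,
       -3.02892331e-05,  1.57076279e+00]), 'joint_vel': array([-0.00108845, -0.00324642,  0.00446247,  0.00146088, -0.00055946,
        0.00047187]), 'tau': array([ 9.67351953e-04, -3.72247338e+01,  2.52394563e+01,  1.23473545e-02,
        5.08352775e-05,  4.58771325e-06]), 'eef_pos': array([0.21674791, 0.4501301 , 0.23073416]), 'tool_rot': array([ 2.22475059e-01,  9.74938147e-01, -6.62899010e-04, -1.35758949e-04]), 'ft_force': array([ 0.17972489, -0.49428693,  0.1177479 ]), 'ft_torque': array([0.05388338, 0.02581325, 0.02797005]), 'grasp_force': 0.0, 'grip_width': 0.08549919857518024}
```

View pics/top.png

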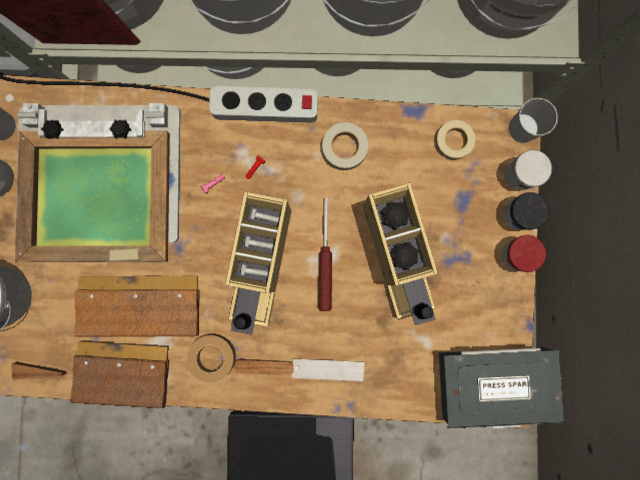

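View pics/side.png

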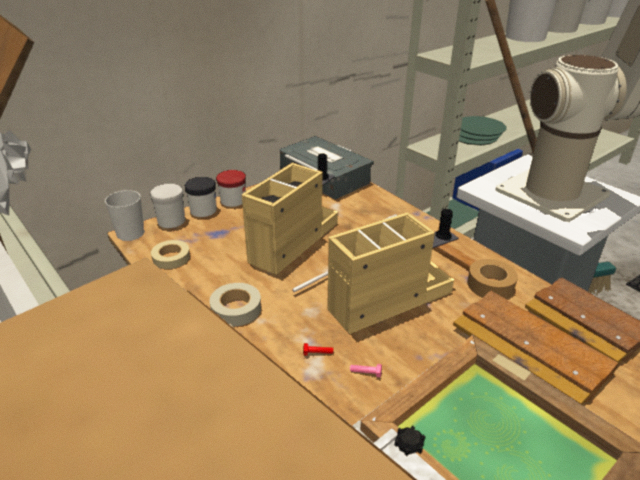

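Top view: the bolt box is at about (260,240) with three bright bolts at (264,215), (259,243) and (253,271), and its handle is at (242,320). The knob box is at (402,232) with its handle at (423,311). In the side view the bolt box's handle is at (446,223) and the other one at (322,165). Handle candidates are top (242,320) and (423,311). The left one fits, because its box has three pockets of bolts. The pink (213,183) and red (256,166) bolts are look-alikes, so I'll leave them alone.

Run:
```python
from h import *
t=shot('top');s=shot('side')
def blob(c,x0,y0,x1,y1,th):
    g=c['image'][y0:y1,x0:x1].max(2); m=(g<th).astype(np.uint8)
    n,l,st,ce=cv2.connectedComponentsWithStats(m); i=1+np.argmax(st[1:,4]); 
    return st[i]+np.array([x0,y0,0,0,0]),ce[i]+[x0,y0],l==i
for th in (35,50):
    print('T',blob(t,225,300,265,335,th)[:2]); print('S',blob(s,430,200,462,245,th)[:2])
P=cloud(t)
for (x0,y0,x1,y1) in [(228,305,258,335)]:
    q=P[y0:y1,x0:x1].reshape(-1,3); k=q[(q[:,2]>.145)&(q[:,2]<.17)]; print('top disc',len(k),k.mean(0),k.min(0),k.max(0))
    print('hist',np.histogram(q[:,2],bins=np.arange(-.01,.2,.01)))
Q=cloud(s); q=Q[205:240,436:458].reshape(-1,3); k=q[(q[:,2]>.1)&(q[:,2]<.2)&(q[:,0]<.5)];print('side',len(k),k.mean(0),k.min(0),k.max(0))
# box rim top
q=P[185:300,225:295].reshape(-1,3); k=q[(q[:,2]>.142)&(q[:,2]<.16)]; k=k.astype(np.float32)
r=cv2.minAreaRect(k[:,:2].copy());print('rim',len(k),k[:,2].mean(),r,cv2.boxPoints(r))
a=cv2.resize(t['image'][180:335,215:300],None,fx=3.8,fy=3.8,interpolation=2)
b=cv2.resize(s['image'][190:340,320:470],(589,589))
b=cv2.resize(b,(470,589)); cv2.imwrite('pics/crop.png',np.hstack([a,b])[:,:,::-1]) if a.shape[0]==589 else print(a.shape)
```

```text
T (array([234, 314,  17,  15, 137]), array([243.38686131, 320.4379562 ]))
S (array([436, 210,  16,  30, 314]), array([444.70700637, 225.07324841]))
T (array([233, 313,  19,  16, 211]), array([242.12796209, 320.89099526]))
S (array([436, 209,  16,  31, 341]), array([444.63049853, 224.76246334]))
top disc 126 [0.4820105  0.04841017 0.15391872] [0.47241663 0.03976807 0.14569932] [0.49150346 0.05767725 0.15920819]
hist (array([111, 101,  14,  41,  30,   0,   0,   0,   0,   0,   2, 407,  45,
         9,   8,  12, 118,   0,   0,   0]), array([-0.01,  0.  ,  0.01,  0.02,  0.03,  0.04,  0.05,  0.06,  0.07,
        0.08,  0.09,  0.1 ,  0.11,  0.12,  0.13,  0.14,  0.15,  0.16,
        0.17,  0.18,  0.19]))
side 433 [0.48442197 0.05732919 0.12635907] [0.46061167 0.03650481 0.10104643] [0.49835682 0.07370951 0.15447181]
rim 1502 0.14840703 ((0.6127445697784424, 0.02565230429172516), (0.07254533469676971, 0.15612344443798065), 79.7383041381836) [[ 0.52946967  0.0038661 ]
 [ 0.6830959  -0.02394642]
 [ 0.6960195   0.04743851]
 [ 0.54239327  0.07525103]]
```

View pics/crop.png

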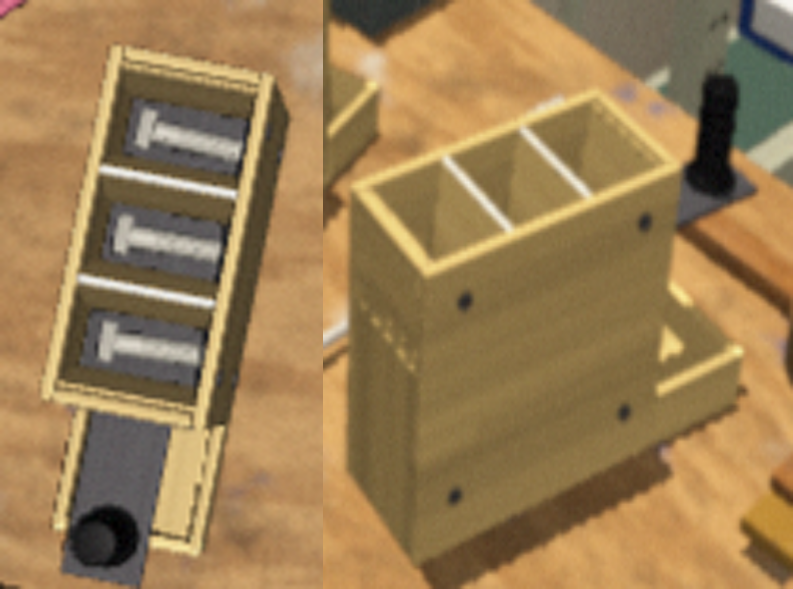

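The crop confirms that the three-pocket box with bolts owns the handle at top pixel (242,320). The rim axis and the handle disc agree: the grip is at about (0.482, 0.049) and the box axis is at -10.3°. Next I'll move halfway there and turn the tool.

>>> {"method": "drive_tool", "body": {"slide": [[-0.1, -0.06, 0], [-0.2, -0.12, 0], [-0.35, -0.21, 0], [-0.5, -0.3, 0], [-0.65, -0.39, 0], [-0.78, -0.465, 0], [-0.82, -0.49, 0], [-0.82, -0.49, 0]], "rotation": [[0, 0, -0.1], [0, 0, -0.2], [0, 0, -0.3], [0, 0, -0.4], [0, 0, -0.5], [0, 0, -0.54], [0, 0, -0.54], [0, 0, -0.54]], "gripper": 1}}

```text
clock: 1.3
eef_pos: [0.3486, 0.2511, 0.2313]
tool_rot: [0.09, 0.996, 0.0, -0.0]
ft_force: [0.0, -0.0, -0.4]
grip_width: 0.0853
grasp_force: 0.0
```

```bash
cat >> h.py <<'E'
def togo(p):
    o=bot.get_obs(); M=R.from_quat(o['tool_rot']).as_matrix()
    print('t',o['clock'],'tcp',o['eef_pos'],'y ang',np.degrees(np.arctan2(M[1,1],M[0,1])),'z',M[:,2],'scaled shift',M.T@(np.array(p)-o['eef_pos'])/.25,'j',o['joint_pos'].round(2))
E
python3 - <<'E'
from h import *
t=shot('top');s=shot('side');w=shot('wrist','w1.png')
# disc top centre: top view lighter disc; side view top ellipse, ~2 px below the blob's top row
print(on_plane(t,241,321.5,.155)); 
P=cloud(t);q=P[305:335,228:258];m=(q[...,2]>.148)&(q[...,2]<.165);v,u=np.nonzero(m);cu,cv=u.mean()+228,v.mean()+305;print('disc px',cu,cv)
Q=cloud(s);q=Q[200:245,430:462];m=(q[...,2]>.149)&(q[...,2]<.17)&(q[...,0]<.52);v,u=np.nonzero(m);du,dv=u.mean()+430,v.mean()+200;print('side disc',m.sum(),du,dv,q[m].mean(0))
print('tri',cross(ray(t,cu,cv),ray(s,du,dv)))
# tongue height
q=P[300:335,228:275].reshape(-1,3);k=q[(q[:,2]>.09)&(q[:,2]<.12)];print('tongue z',np.median(k[:,2]))
togo([.482,.049,.231])
E
```

```text
[0.48315479 0.04599716 0.155     ]
disc px 239.4 322.34166666666664
side disc 69 446.7536231884058 211.79710144927537 [0.48242371 0.05412033 0.15225761]
tri (array([0.48031384, 0.05057953, 0.14975748]), np.float64(0.003496524666313257))
tongue z 0.1049966112875127
t 1.45 tcp [0.34801597 0.25201854 0.23125142] y ang 79.82899525363675 z [-2.86172519e-04  3.00278740e-04 -9.99999914e-01] scaled shift [-6.70915644e-01 -7.04673565e-01  6.08472253e-04] j [ 0.63  0.1  -0.16  1.3   0.    0.8 ]
```

View pics/w1.png

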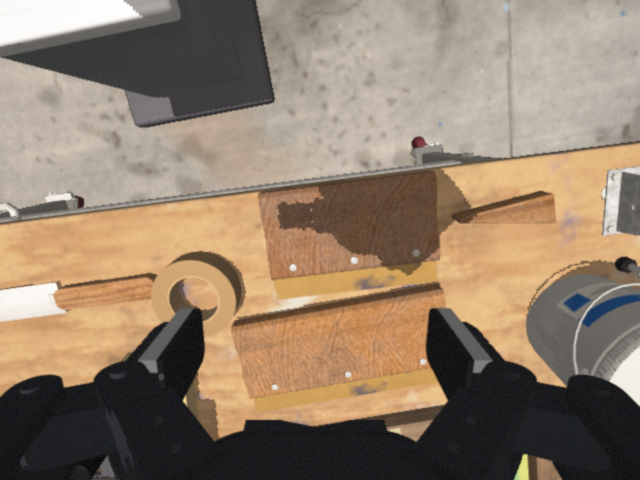

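The wrist view shows two fingers over the wooden boards with the bench edge behind them, and nothing in the way. Two-view triangulation puts the post top at about (0.480, 0.051, 0.150), and depth and box geometry agree within 2 mm. The tongue is at z=0.105. I'll move above the post.

>>> {"method": "drive_tool", "body": {"slide": [[-0.08, -0.09, 0], [-0.2, -0.21, 0], [-0.32, -0.34, 0], [-0.44, -0.46, 0], [-0.56, -0.58, 0], [-0.64, -0.67, 0], [-0.67, -0.7, 0], [-0.67, -0.7, 0]], "rotation": [[0, 0, 0], [0, 0, 0], [0, 0, 0], [0, 0, 0], [0, 0, 0], [0, 0, 0], [0, 0, 0], [0, 0, 0]]}}

```text
clock: 2.45
eef_pos: [0.4822, 0.0498, 0.231]
tool_rot: [0.089, 0.996, 0.0, -0.0]
ft_force: [-0.1, -0.6, -0.8]
grip_width: 0.085
grasp_force: 0.0
```

Run:
```python
from h import *
w=shot('wrist','w2.png');t=shot('top');s=shot('side')
P=cloud(w);m=(P[...,2]>.147)&(P[...,2]<.162)&(np.hypot(P[...,0]-.481,P[...,1]-.05)<.03)
print('wrist disc',m.sum()); 
if m.any(): print(P[m].mean(0),P[m].min(0),P[m].max(0))
togo([.4815,.0495,.117])
```

```text
wrist disc 829
[0.48065523 0.05077746 0.15430827] [0.47200111 0.04094864 0.14728445] [0.4915601  0.06031695 0.15671163]
t 2.6 tcp [0.48163312 0.05032271 0.23127965] y ang 79.85890566133804 z [-4.77614938e-04  3.07245552e-04 -9.99999839e-01] scaled shift [-2.94912354e-04 -3.43300735e-03  4.57117768e-01] j [ 0.1   0.21 -0.03  1.33  0.    0.28]
```

View pics/w2.png

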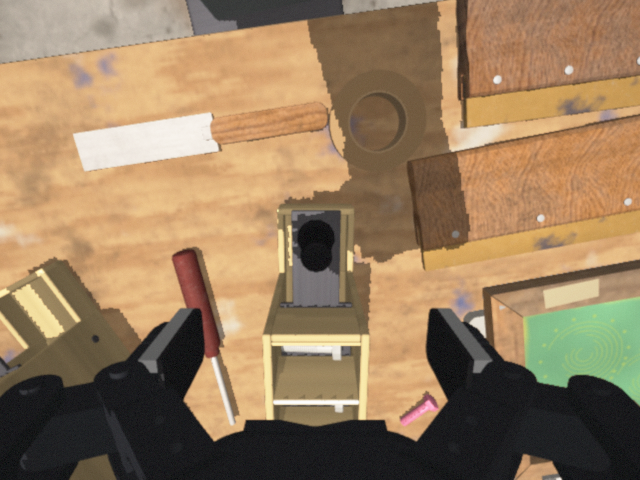

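The wrist view shows the post top at (317,252), midway between the fingers at 200 and 432, and its disc is at (0.481, 0.051), within 1 mm of the TCP. I'll go straight down 114 mm.

>>> {"method": "drive_tool", "body": {"slide": [[0, 0, 0.08], [0, 0, 0.18], [0, 0, 0.28], [0, 0, 0.36], [0, 0, 0.42], [0, 0, 0.45], [0, 0, 0.456], [0, 0, 0.456]], "rotation": [[0, 0, 0], [0, 0, 0], [0, 0, 0], [0, 0, 0], [0, 0, 0], [0, 0, 0], [0, 0, 0], [0, 0, 0]]}}

```text
clock: 3.6
eef_pos: [0.4825, 0.0495, 0.1179]
tool_rot: [0.089, 0.996, 0.0, 0.0]
ft_force: [-0.3, 0.6, 0.3]
grip_width: 0.0856
grasp_force: 0.0
```

>>> {"method": "drive_tool", "body": {"slide": [[0, 0, 0], [0, 0, 0], [0, 0, 0], [0, 0, 0], [0, 0, 0], [0, 0, 0], [0, 0, 0], [0, 0, 0]], "rotation": [[0, 0, 0], [0, 0, 0], [0, 0, 0], [0, 0, 0], [0, 0, 0], [0, 0, 0], [0, 0, 0], [0, 0, 0]], "gripper": 0}}

```text
clock: 4.6
eef_pos: [0.4825, 0.0503, 0.1177]
tool_rot: [0.089, 0.996, 0.001, 0.0]
ft_force: [-0.5, 4.2, 2.4]
grip_width: 0.0185
grasp_force: 58.6
```

Run:
```python
from h import *
a=np.radians(-10.2)
togo(bot.get_obs()['eef_pos']-.048*np.array([np.cos(a),np.sin(a),0]))
o=bot.get_obs();print(o['grip_width'],o['grasp_force'],o['ft_force'],o['ft_torque'])
```

```text
t 4.6 tcp [0.48252569 0.05031309 0.11771065] y ang 79.80307629902747 z [ 8.23174316e-04  2.28350682e-03 -9.99997054e-01] scaled shift [ 1.91999984e-01  1.03087475e-05 -7.79117443e-05] j [ 0.1   0.29 -0.23  1.04  0.    0.28]
0.01848294995497322 58.57941086611824 [-0.51816686  4.17436452  2.37045234] [ 0.88372358  0.06623518 -0.02667046]
```

The post is gripped (18.5 mm opening, 59 N). Now I'll pull 48 mm along tool +x.

>>> {"method": "drive_tool", "body": {"slide": [[0.02, 0, 0], [0.055, 0, 0], [0.095, 0, 0], [0.135, 0, 0], [0.165, 0, 0], [0.185, 0, 0], [0.192, 0, 0], [0.192, 0, 0]], "rotation": [[0, 0, 0], [0, 0, 0], [0, 0, 0], [0, 0, 0], [0, 0, 0], [0, 0, 0], [0, 0, 0], [0, 0, 0]]}}

```text
clock: 5.6
eef_pos: [0.4362, 0.0586, 0.1177]
tool_rot: [0.089, 0.996, 0.001, 0.001]
ft_force: [2.4, 4.7, -0.2]
grip_width: 0.0187
grasp_force: 58.8
```

>>> {"method": "drive_tool", "body": {"slide": [[0, 0, 0], [0, 0, 0], [0, 0, 0], [0, 0, 0], [0, 0, 0], [0, 0, 0], [0, 0, 0], [0, 0, 0]], "rotation": [[0, 0, 0], [0, 0, 0], [0, 0, 0], [0, 0, 0], [0, 0, 0], [0, 0, 0], [0, 0, 0], [0, 0, 0]]}}

```text
clock: 6.6
eef_pos: [0.4362, 0.0587, 0.1177]
tool_rot: [0.089, 0.996, 0.001, 0.001]
ft_force: [1.5, 4.9, -0.3]
grip_width: 0.0179
grasp_force: 58.9
```

Run:
```python
from h import *
t=shot('top'); s=shot('side')
P=cloud(t)
for k,(n) in enumerate(['rear','mid','front']):
    d=.181-.048*k; a=np.radians(-10.2); c=np.array([.481,.0505])+d*np.array([np.cos(a),np.sin(a)])
    m=np.hypot(P[...,0]-c[0],P[...,1]-c[1])<.017; print(n,np.percentile(P[m][:,2],[10,50,90]).round(3))
a=cv2.resize(t['image'][180:340,215:300],(319,600)); b=cv2.resize(s['image'][190:340,320:470],(470,600))
cv2.imwrite('pics/open.png',np.hstack([a,b])[:,:,::-1])
togo([.4825,.0503,.1177]);o=bot.get_obs();print(o['ft_force'],o['grip_width'])
```

```text
rear [0.041 0.045 0.11 ]
mid [0.103 0.109 0.12 ]
front [0.103 0.109 0.121]
t 6.7 tcp [0.4361969  0.05865892 0.11770521] y ang 79.7929263738479 z [ 0.00254528  0.00199455 -0.99999477] scaled shift [-1.88205706e-01 -8.57764048e-05  4.25563779e-04] j [ 0.13  0.21 -0.35  1.01  0.    0.31]
[2.58806169 4.86517908 0.61402729] 0.018263594265397164
```

View pics/open.png

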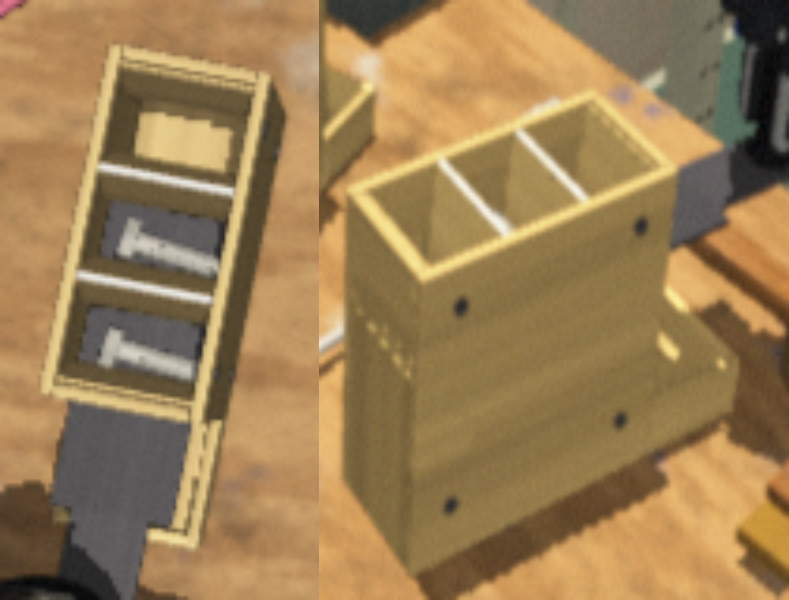

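The rearmost pocket at (185,140) in the crop is now empty, with the bare ramp showing. The middle (165,248) and front (145,355) bolts are still in place. I'll push the gate shut with 2 mm of extra travel.

>>> {"method": "drive_tool", "body": {"slide": [[-0.02, 0, 0], [-0.055, 0, 0], [-0.095, 0, 0], [-0.135, 0, 0], [-0.165, 0, 0], [-0.185, 0, 0], [-0.195, 0, 0], [-0.2, 0, 0]], "rotation": [[0, 0, 0], [0, 0, 0], [0, 0, 0], [0, 0, 0], [0, 0, 0], [0, 0, 0], [0, 0, 0], [0, 0, 0]]}}

```text
clock: 7.7
eef_pos: [0.4825, 0.0503, 0.1177]
tool_rot: [0.089, 0.996, 0.001, -0.002]
ft_force: [-7.6, 6.8, 9.0]
grip_width: 0.0184
grasp_force: 59.8
```

>>> {"method": "drive_tool", "body": {"slide": [[0, 0, 0], [0, 0, 0], [0, 0, 0], [0, 0, 0], [0, 0, 0], [0, 0, 0], [0, 0, 0], [0, 0, 0]], "rotation": [[0, 0, 0], [0, 0, 0], [0, 0, 0], [0, 0, 0], [0, 0, 0], [0, 0, 0], [0, 0, 0], [0, 0, 0]]}}

```text
clock: 8.7
eef_pos: [0.4825, 0.0503, 0.1177]
tool_rot: [0.089, 0.996, 0.001, -0.001]
ft_force: [-5.0, 6.3, 6.5]
grip_width: 0.0186
grasp_force: 59.6
```

The gate is back at its shut position and presses on its stop with about 8 N. I'll release it and rise.

>>> {"method": "drive_tool", "body": {"slide": [[0, 0, 0], [0, 0, 0], [0, 0, 0], [0, 0, 0], [0, 0, 0], [0, 0, 0], [0, 0, 0], [0, 0, 0]], "rotation": [[0, 0, 0], [0, 0, 0], [0, 0, 0], [0, 0, 0], [0, 0, 0], [0, 0, 0], [0, 0, 0], [0, 0, 0]], "gripper": 1}}

```text
clock: 9.7
eef_pos: [0.4842, 0.0488, 0.1173]
tool_rot: [0.089, 0.996, -0.0, -0.0]
ft_force: [-0.2, -0.2, 0.6]
grip_width: 0.0853
grasp_force: 0.0
```

>>> {"method": "drive_tool", "body": {"slide": [[0, 0, -0.03], [0, 0, -0.1], [0, 0, -0.2], [0, 0, -0.3], [0, 0, -0.4], [0, 0, -0.46], [0, 0, -0.5], [0, 0, -0.5]], "rotation": [[0, 0, 0], [0, 0, 0], [0, 0, 0], [0, 0, 0], [0, 0, 0], [0, 0, 0], [0, 0, 0], [0, 0, 0]]}}

```text
clock: 10.7
eef_pos: [0.4844, 0.0489, 0.2426]
tool_rot: [0.089, 0.996, 0.0, 0.0]
ft_force: [-0.9, 0.5, -0.2]
grip_width: 0.0856
grasp_force: 0.0
```

Run:
```python
from h import *
w=shot('wrist');t=shot('top')
P=cloud(w);m=(P[...,2]>.147)&(P[...,2]<.162)&(np.hypot(P[...,0]-.481,P[...,1]-.05)<.03);print('post now',m.sum(),P[m].mean(0),P[m].min(0),P[m].max(0))
a=cv2.resize(t['image'][180:340,215:300],(319,600)); b=cv2.resize(w['image'][200:420,230:400],(463,600))
cv2.imwrite('pics/end.png',np.hstack([a,b])[:,:,::-1]); togo([.4825,.0503,.1177])
```

```text
post now 761 [0.48074217 0.0507963  0.15428569] [0.47196069 0.04077187 0.14705412] [0.49139653 0.06031457 0.15672356]
t 10.8 tcp [0.48373404 0.04877557 0.24152455] y ang 79.75445943327995 z [-1.46093183e-03 -1.51341953e-04 -9.99998921e-01] scaled shift [0.0052433  0.005325   0.49530394] j [ 0.1   0.21 -0.01  1.35 -0.    0.28]
```

View pics/end.png

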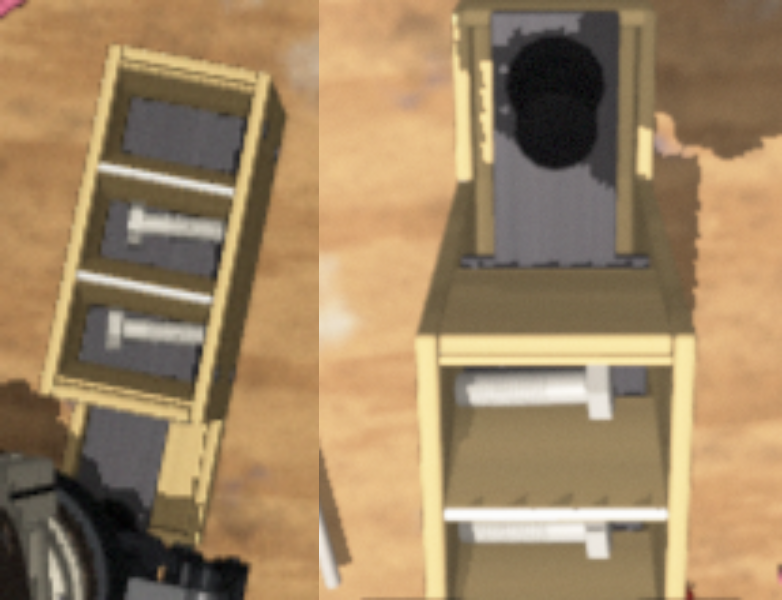

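The post is back within 0.1 mm of its shut position. The rear pocket (185,135 in the crop) is empty over the closed gate, the middle and front bolts are in place, and the robot is touching nothing. I'm handing it in.

```bash
python3 -c "
from workcell import bot
print(bot.job_done())"
```

```text
the job is handed in; nothing more can be done
None
```

I opened the bolt box's gate about 47 mm, so only the rearmost bolt dropped, then pushed the gate fully shut, let go and handed the job in at about 11 s; the middle and front bolts are still in place, though I couldn't see the dropped bolt in the tray because the tongue hides it.

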